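Draw the paint caddy from under the display shelf and hold it up level

ROBOT

A 7-joint arm with a two-finger parallel gripper is mounted at the origin on the work surface. World frame = base frame: x ahead of the robot, y to its left, z up, the work surface at z = 0. Lengths are in m, angles in rad, forces in N, time in s.
With the tool pointing down it reaches from about 0.35 to 0.9 m from the base axis. Payload 8.1 kg.
Tool frame: the origin (TCP) lies midway between the tips of the shut fingers; the grasp point (between the pads) lies 19 mm behind it; z points along the fingers, y is the line along which they close (so a half turn about z gives the same grasp; the last joint's range is limited). The gripper opens to 92 mm and grips with 3 to 60 N. Pads are 19 mm wide; open, the fingers measure 130 mm over their backs; the gripper's body (75 mm by 190 mm) begins 47 mm behind the grasp point.
Start: joints at [-0.103, 0.434, 0.025, 1.573, -0.012, 1.134, -0.075], TCP at [0.625, -0, 0.227] pointing down, gripper open.
Joint ranges: [-2.62, 2.62], [-0.44, 2.09], [-1.27, 1.32], [0.08, 2.57], [-1.32, 4.46], [0.12, 2], [-2.74, 2.74]. Speed limits (rad/s): [2.22, 2.22, 3.01, 3.01, 3.14, 3.14, 3.14].

INTERFACE

Orientations are given as a rotation vector (axis times angle).
In Python, from cell import observe, cams, job gives the robot as it stands. The module is installed in compiled form; this text tells all that it offers.
- The arm moves only by the tool step_arm, never from a script. Its argument "steps" is a list of rows, each a list of 6 numbers: the shift along the world's x, y, z in mm, then the turn, a rotation vector about the world's x, y, z in rad. In form: [[dx, dy, dz, rx, ry, rz], ...]. A call has 1 to 20 rows; each row shifts and turns the commanded pose from where the row before left it; what a row does not reach is not made up. A row lasts 1/12 s, in which the tool goes at most 41.7 mm and 7.16 degrees, less where a joint would pass 70% of its speed; a pose out of reach is approached as far as the arm can. A call with a gripper value outside its range is refused whole. "gripper" is the opening, from 0 (shut) to 1 (fully open), set as the call begins (left out, the last holds). The fingers move at their own pace and stop on an object; "force" is the grip in N (left out, the last holds). Time passes only in rows, so rows that do not move let the fingers close. It gives the time, the measured TCP pose, the force, the opening and the grip force at its end, in the units of the state.
- observe(): the state, without advancing time (a new reading comes with each control period).
- cams.get_image(name): name is "scene" or "side" or "wrist"; returns the picture (400x640x3 uint8, red, green, blue); there is no depth.
- cams.get_calibration(name): a dict with "fov_y" (degrees; the focal length in pixels is half the picture's height over the tangent of half this angle, whatever the lens; pixels are square), "cx", "cy" (the principal point, pixels), "world_to_cam" (4x4, takes a point from world to camera coordinates). Camera axes: x right, y up, looking along -z (the intrinsics and any distortion apply to the point x, -y, -z); pixel columns grow to the right and rows downward; lengths in m; the calibration is good to about 2 mm. The wrist camera is an equidistant fisheye: a pixel r from the principal point sees the ray r / f radians off the axis. A picture is of the moment at which its call begins: read the wrist's pose just before it. get_calibration takes no time and is no camera call; for the wrist camera it gives the pose at the moment of the call.
- job.sign_off(): hands the job in; it is judged then, once.
The state is a dict: "clock": time; "joints": joint angles; "dq": joint speeds; "joint_efforts": joint torques, N m; "position": TCP position; "ee_rot": TCP orientation; "force": force on the tool from outside, world axes, zero at the start; "ft_torque": the same for the moment, N m; "width": opening from 0.0 (shut) to 1.0 (fully open); "gripper_force": force on a finger pad.
Only numpy, scipy, OpenCV 4.12 (cv2) and the standard library are available. Lean on these libraries where they do the work, as an engineer would, in place of code of your own. Each camera call takes 0.05 s, during which the arm holds its last target. There are 200 camera calls.

TASK

The plywood paint caddy is stowed under the display shelf with only its front part sticking out. Draw it forward along the table until it is wholly out from under the shelf, still standing on the table; then take it by the hand bar, lift it about 12 cm (at least 10 cm) clear of the table in front of the shelf, and finish while holding it there ready to be carried off, level and still, with the three jars and the cup upright in their cells. Keep it level all the way, do not knock the shelf, and leave the other things on the table where they are.

Things in the scene. Friction and masses are not known exactly. Their poses are not given: they have to be found in the camera images.
- caddy: Loose open plywood tote, 210 mm (its x) by 250 mm (its y), walls 62 mm high, floor 6 mm; 0.42 kg, about 0.83 kg loaded; slides flat. Origin: centre of its underside; x runs from the front wall (the one sticking out) to the back, z up. A board along y at x = 0 carries the hand bar. Dividers 46 mm high at y = -45 and 45 mm make an empty middle cell and two corner cells in each half.
- caddy_front (a point): Middle of the top edge of the caddy's front wall: x = -101, y = 0, z = 62 mm in the caddy. The wall is 8 mm thick in x; behind it is an empty cell 90 mm (x) by 85 mm (y), floor 56 mm below this edge. Axes as the caddy.
- caddy_bar (a point): Middle of the caddy's wooden hand bar: x = 0, y = 0, z = 115 mm in the caddy. The bar runs along y, 180 mm long, 14 mm thick in x, 30 mm high (z 100 to 130 mm); below it an open hand slot 120 mm long (y) and 40 mm high, closed at both ends by uprights. Axes as the caddy.
- shelf: Fixed plywood display shelf: board 210 mm deep (x), 440 mm long (y), 145 to 160 mm above the table, on 15 mm end panels 410 mm apart, open in front. Origin: on the table below the middle of the board's front edge; x points in under the shelf, z up. Low things stand on the board from x = 50 mm back. At first 80 to 95 mm of the caddy sticks out, aligned with the shelf within 0.08 rad.
- jar1: Closed glass jar, 54 mm across, 70 mm high, about 0.13 kg, loose in a corner cell of the caddy (which cell varies). Origin: centre of its underside, z up.
- jar2: As jar1, in another corner cell.
- jar3: As jar1, in another corner cell.
- cup: Empty white paper cup, 60 mm across the rim, 62 mm high, 0.02 kg, loose in the remaining corner cell, which makes that corner light. Origin: centre of its underside, z up.
- brushjar: Bystander: loose glass jar, 76 mm across, with three brushes standing in it, 210 mm high in all, the brushes within 45 mm of its axis. Origin: centre of its underside. It stands to one side of the way out.
- cups: Bystander: loose stack of three white paper cups, 76 mm across, 107 mm high. Origin: centre of its underside. It stands to the other side of the way out.
- clip: Bystander: loose black binder clip lying flat, 62 mm by 50 mm by 18 mm high. Origin: about the middle of its underside. It lies to one side of the way out, nearer the robot.

How it is judged:
On the way:
1. the caddy is wholly out in front of the shelf's edge, still standing flat on the table (x of caddy in the frame of shelf below -0.107 m and height (world z) of caddy below 0.012 m and angle between caddy's own z axis and vertical below 0.08 rad), for 0.2 s.
At the end, for the whole second after the job is handed in: The fingers hold the caddy at its hand bar (within 85 mm of its middle), underside over 95 mm above the table, in front of the shelf, touching neither it nor the bystanders, within 0.10 rad of level, still (20 mm/s, 0.1 rad/s), the jars and the cup standing in it within 0.25 rad of upright (height (world z) of caddy above 0.095 m and angle between caddy's own z axis and vertical below 0.1 rad and linear speed of caddy below 0.02 m/s and angular speed of caddy below 0.1 rad/s and x of caddy in the frame of shelf below -0.095 m and contact force between the fingers and caddy above 4 N and distance between the grasp point and caddy_bar below 0.085 m and contact force between caddy and shelf below 0.3 N and contact force between caddy and brushjar below 0.3 N and contact force between caddy and cups below 0.3 N and contact force between caddy and clip below 0.3 N and z of jar1 in the frame of caddy between -0.002 and 0.03 m and angle between each of jar1, jar2, jar3, cup's own z axis and vertical below 0.25 rad and z of jar2 in the frame of caddy between -0.002 and 0.03 m and z of jar3 in the frame of caddy between -0.002 and 0.03 m and z of cup in the frame of caddy between -0.002 and 0.03 m); the arm keeps its last pose, push and grip.
It fails at once if the caddy is tipped more than 0.25 rad (angle between caddy's own z axis and vertical above 0.25 rad).
It fails at once if a jar or the cup falls over or leaves the caddy (angle between any of jar1, jar2, jar3, cup's own z axis and vertical above 0.6 rad or distance between any of jar1, jar2, jar3, cup and caddy above 0.16 m).
It fails at once if the shelf is knocked with more than 20 N (contact force between shelf and anything else above 20 N).
It fails at once if a bystander is moved more than 25 mm or knocked over (distance of any of brushjar, cups, clip from where it was at the start of the episode above 0.025 m or angle between any of brushjar, cups, clip's own z axis and vertical above 0.3 rad).
It also fails if it takes over 56 s, if anything falls off the work surface, if the arm or the gripper's body presses on something with over 40 N, if the wrist force passes 120 N, or if a joint passes its speed limit or range.

## Working session

There is one attempt and no reset: what is moved stays moved. The work goes in short steps, Python scripts to look and compute and a tool call to move; the robot and the scene stay as the last step left them, time stands still between calls to the robot, and variables do not carry over. Pictures are saved under pics/ and viewed, at most 10 in all, crops included, and the job is handed in when it is done.

Besides the shell and the picture viewer there is one more tool, called after "Call:" as a command line: name --pt "numbers of a row" for each row, then --argument value for the rest. step_arm: Moves the arm, as the interface text tells. Its arguments: {"type":"object","properties":{"steps":{"type":"array","items":{"type":"array","items":{"type":"number"}}},"gripper":{"type":"number"},"force":{"type":"number"}},"required":["steps"]}

```bash
mkdir -p pics; cat > h.py <<'E'
import numpy as np, cv2
from cell import observe, cams, job
def snap(n,f):
    im=cams.get_image(n); cv2.imwrite('pics/'+f,im[:,:,::-1]); return im
def ray(n,u,v,c=None):
    c=c or cams.get_calibration(n); f=200/np.tan(np.radians(c['fov_y']/2))
    T=np.linalg.inv(np.array(c['world_to_cam'])); x,y=(u-c['cx'])/f,(v-c['cy'])/f
    if n=='wrist':
        r=np.hypot(x,y); d=np.array([np.sin(r)*x/max(r,1e-9),-np.sin(r)*y/max(r,1e-9),-np.cos(r)])
    else: d=np.array([x,-y,-1.])
    return T[:3,3],T[:3,:3]@d
def onz(n,u,v,z,c=None):
    o,d=ray(n,u,v,c); return o+d*(z-o[2])/d[2]
E
python3 - <<'E'
from h import *
for n in('scene','side','wrist'):
    c=cams.get_calibration(n);print(n,{k:(np.round(v,4).tolist()) for k,v in c.items() if k!='name'})
    snap(n,n+'0.png')
a=[cv2.imread(f'pics/{n}0.png') for n in('scene','side','wrist')]
print(observe())
E
```

```text
scene {'fov_y': 55.1648, 'cx': 325.9107, 'cy': 196.0373, 'world_to_cam': [[-0.1918, 0.9814, 0.0017, 0.1184], [-0.934, -0.1831, 0.3068, 0.4943], [0.3014, 0.0573, 0.9518, -1.2381], [0.0, 0.0, 0.0, 1.0]]}
side {'fov_y': 52.3264, 'cx': 310.2739, 'cy': 199.8849, 'world_to_cam': [[0.9213, -0.3887, -0.0069, -0.4972], [0.2033, 0.4667, 0.8608, -0.2099], [-0.3314, -0.7944, 0.509, -0.7444], [0.0, 0.0, 0.0, 1.0]]}
wrist {'fov_y': 65.7065, 'cx': 315.941, 'cy': 204.8363, 'world_to_cam': [[1.0, 0.0004, -0.0015, -0.6252], [-0.0009, 0.9541, -0.2994, 0.0381], [0.0014, 0.2994, 0.9541, -0.3904], [0.0, 0.0, 0.0, 1.0]]}
{'clock': 0.15, 'joints': array([-0.10257148,  0.43506377,  0.02495502,  1.57387433, -0.01159743,
        1.13398775, -0.07508858]), 'dq': array([ 0.00298384, -0.00217066, -0.00125179, -0.00223491, -0.00019139,
        0.0005492 ,  0.00167467]), 'joint_efforts': array([ 9.13879558e-04, -6.68263149e+01,  9.85680185e-01, -3.14695251e+01,
       -6.03506877e-02,  3.94195947e-02,  8.07748006e-05]), 'position': array([ 6.24620135e-01, -5.39720948e-05,  2.26129827e-01]), 'ee_rot': array([-2.22097555e+00, -2.22082634e+00,  1.42932537e-03]), 'force': array([ 0.66341367,  0.60394728, -0.38939917]), 'ft_torque': array([-0.02948141,  0.02016316,  0.06591829]), 'gripper_force': 0.0, 'width': 0.9998966371499666}
```

View pics/scene0.png

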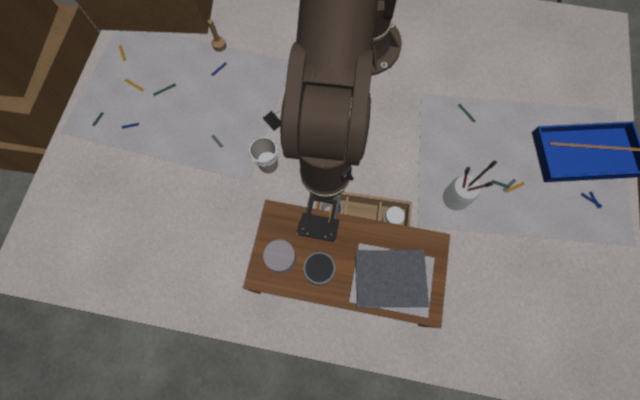

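View pics/side0.png

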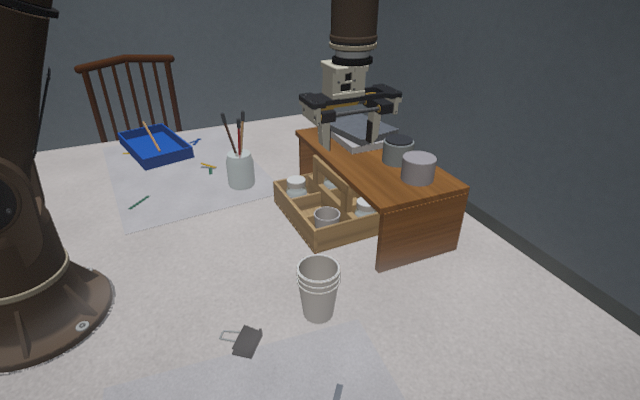

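View pics/wrist0.png

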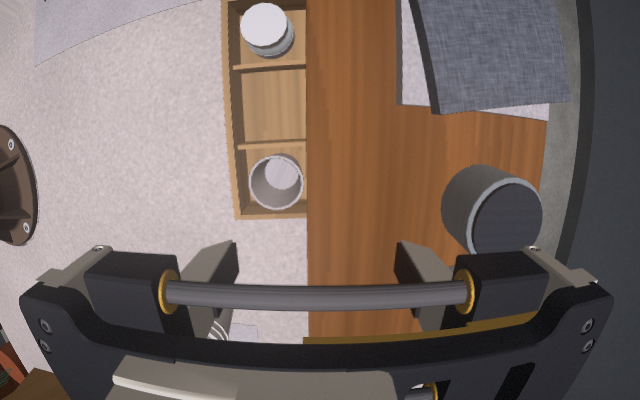

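The wrist view shows the caddy's front wall at u≈222–237, with its lower corner at about (237,219) and dividers at v≈68 and 146. The cup is in the front near cell and the shelf edge is at u≈306. In the scene view the stacked cups are at (264,152), the clip at (272,120) and the brush jar at (466,188).

```bash
python3 - <<'E'
from h import *
im=cv2.imread('pics/wrist0.png')
crop=cv2.resize(im[0:240,200:330],None,fx=2.5,fy=2.5,interpolation=cv2.INTER_CUBIC)
s=cv2.imread('pics/side0.png')[140:260,260:400]
s=cv2.resize(s,None,fx=3,fy=3,interpolation=cv2.INTER_CUBIC)
o=np.zeros((600,760,3),np.uint8);o[:crop.shape[0],:crop.shape[1]]=crop;o[:360,330:750]=s
cv2.imwrite('pics/c1.png',o)
for u,v,z in[(221,4,.062),(229,110,.062),(237,219,.062),(306,0,.16),(306,216,.16),(307,338,.16)]:print('w',u,v,onz('wrist',u,v,z).round(4))
for u,v,z in[(264,152,.0),(264,145,.107),(466,188,.08),(272,120,.018),(265,202,.16),(449,233,.16),(411,202,.062)]:print('s',u,v,onz('scene',u,v,z).round(4))
for u,v,z in[(319,318,0),(241,186,0),(247,342,.01),(296,133,.16),(464,190,.16),(378,197,.145)]:print('side',u,v,onz('side',u,v,z).round(4))
E
```

```text
w 221 4 [0.5247 0.203  0.062 ]
w 229 110 [0.5343 0.0841 0.062 ]
w 237 219 [ 0.5363 -0.0367  0.062 ]
w 306 0 [0.6184 0.1641 0.16  ]
w 306 216 [0.6179 0.0019 0.16  ]
w 307 338 [ 0.6172 -0.1204  0.16  ]
s 264 152 [ 0.4345 -0.2202  0.    ]
s 264 145 [ 0.459  -0.1974  0.107 ]
s 466 188 [0.4656 0.3438 0.08  ]
s 272 120 [ 0.3371 -0.2172  0.018 ]
s 265 202 [ 0.6254 -0.1455  0.16  ]
s 449 233 [0.6164 0.289  0.16  ]
s 411 202 [0.5252 0.2103 0.062 ]
side 319 318 [ 0.4681 -0.2098  0.    ]
side 241 186 [0.465  0.3321 0.    ]
side 247 342 [ 0.3332 -0.2192  0.01  ]
side 296 133 [0.6126 0.2674 0.16  ]
side 464 190 [ 0.8064 -0.1547  0.16  ]
side 378 197 [ 0.6505 -0.0887  0.145 ]
```

View pics/c1.png

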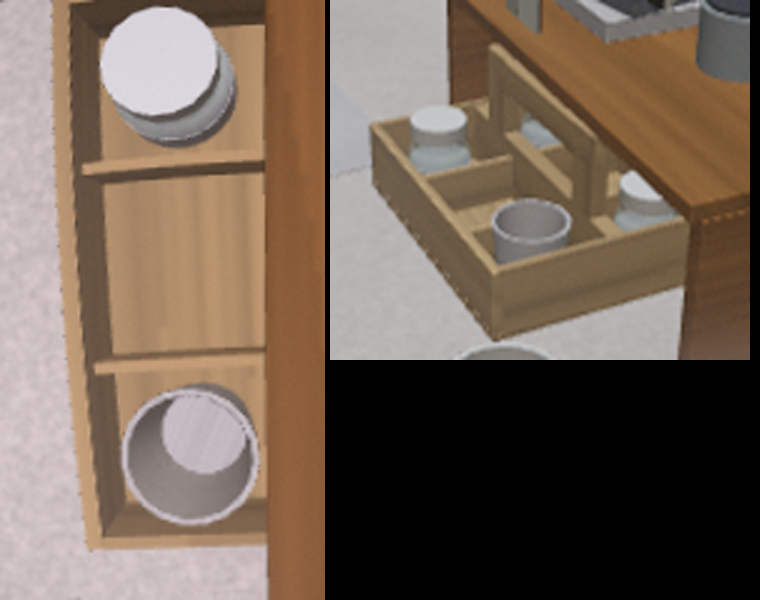

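The caddy's front middle is at about (0.530, 0.087) with yaw ≈ +0.044, and the shelf edge is at x ≈ 0.618. The bystanders are clear of a straight pull. I'll hook the front wall from inside the middle cell. The gripper is turned 90° so its body stays in front of the shelf.

Call:
step_arm --pt "-4.5 6.2 0 0 0 0.115" --pt "-4.5 6.2 0 0 0 0.115" --pt "-4.5 6.2 0 0 0 0.115" --pt "-4.5 6.2 0 0 0 0.115" --pt "-4.5 6.2 0 0 0 0.115" --pt "-4.5 6.2 0 0 0 0.115" --pt "-4.5 6.2 0 0 0 0.115" --pt "-4.5 6.2 0 0 0 0.115" --pt "-4.5 6.2 0 0 0 0.115" --pt "-4.5 6.2 0 0 0 0.115" --pt "-4.5 6.2 0 0 0 0.115" --pt "-4.5 6.2 0 0 0 0.115" --pt "-4.5 6.2 0 0 0 0.115" --pt "-4.5 6.2 0 0 0 0.115" --pt "0 0 0 0 0 0" --pt "0 0 0 0 0 0" --gripper 0.33

```text
clock: 1.48
position: [0.5619, 0.0868, 0.2266]
ee_rot: [0.057, -3.141, -0.0]
force: [0.1, -0.5, -0.2]
width: 0.328
gripper_force: 0.0
```

```bash
python3 - <<'E'
from h import *
s=observe();print(s['position'],s['ee_rot'],s['joints'][6],s['width'],s['clock'])
a=snap('side','s1.png'); w=snap('wrist','w1.png')
cv2.imwrite('pics/m1.png',np.hstack([a[100:300,220:620],w[::1,::1][0:200,120:520]])[:,:,::-1]) 
cv2.imwrite('pics/m1.png',np.vstack([a[60:300,200:600],w[0:330,120:520]])[:,:,::-1])
E
```

```text
[0.5618653  0.086765   0.22659584] [ 5.67465301e-02 -3.14071460e+00 -1.31787836e-04] 1.224649996964904 0.32776796317412615 1.4833
```

View pics/m1.png

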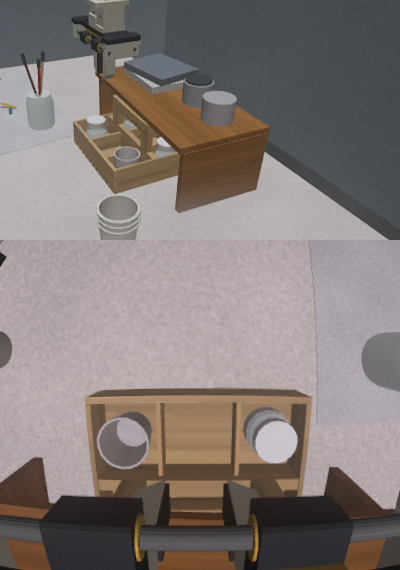

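The fingers sit over the middle cell. The front wall's top edge is level at v≈157, from u≈208 to 430, so the yaw is matched. I'll check the numbers quickly and then descend.

```bash
python3 - <<'E'
from h import *
for u,v,z in[(208,157,.062),(430,157,.062),(281,172,.046),(355,172,.046)]:print(onz('wrist',u,v,z).round(4))
E
```

```text
[ 0.5323 -0.033   0.062 ]
[0.5235 0.209  0.062 ]
[0.5508 0.0462 0.046 ]
[0.5478 0.1287 0.046 ]
```

Everything agrees. The front middle is (0.528, 0.088) and the cell centre is y ≈ 0.0875. Descending to TCP z ≈ 0.028.

Call:
step_arm --pt "0 0.5 -20 0 0 0" --pt "0 0 -20 0 0 0" --pt "0 0 -20 0 0 0" --pt "0 0 -20 0 0 0" --pt "0 0 -20 0 0 0" --pt "0 0 -20 0 0 0" --pt "0 0 -20 0 0 0" --pt "0 0 -15 0 0 0" --pt "0 0 -12 0 0 0" --pt "0 0 -10 0 0 0" --pt "0 0 -10 0 0 0" --pt "0 0 -8 0 0 0" --pt "0 0 -4 0 0 0" --pt "0 0 0 0 0 0" --pt "0 0 0 0 0 0"

```text
clock: 2.83
position: [0.5622, 0.0874, 0.028]
ee_rot: [-0.061, 3.141, 0.0]
force: [0.1, -0.4, 1.0]
width: 0.329
gripper_force: 0.0
```

Call:
step_arm --pt "-3 0 0 0 0 0" --pt "-3 0 0 0 0 0" --pt "-3 0 0 0 0 0" --pt "-2 0 0 0 0 0" --pt "-2 0 0 0 0 0" --pt "-2 0 0 0 0 0" --pt "-2 0 0 0 0 0" --pt "-2 0 0 0 0 0" --pt "-2 0 0 0 0 0" --pt "-3 0 0 0 0 0" --pt "-4 0 0 0 0 0" --pt "-4 0 0 0 0 0" --pt "-4 0 0 0 0 0" --pt "-4 0 0 0 0 0"

```text
clock: 4.0
position: [0.5219, 0.0874, 0.0279]
ee_rot: [-0.061, 3.14, 0.0]
force: [3.6, -0.2, -0.1]
width: 0.329
gripper_force: 2.1
```

The caddy slides with a 3.6 N pull.

Call:
step_arm --pt "-5 0 0 0 0 0" --pt "-5 0 0 0 0 0" --pt "-5 0 0 0 0 0" --pt "-5 0 0 0 0 0" --pt "-5 0 0 0 0 0" --pt "-5 0 0 0 0 0" --pt "-5 0 0 0 0 0" --pt "-5 0 0 0 0 0" --pt "-5 0 0 0 0 0" --pt "-5 0 0 0 0 0" --pt "-5 0 0 0 0 0" --pt "-5 0 0 0 0 0" --pt "-5 0 0 0 0 0" --pt "-5 0 0 0 0 0" --pt "-4 0 0 0 0 0" --pt "-3 0 0 0 0 0" --pt "-2 0 0 0 0 0" --pt "0 0 0 0 0 0"

```text
clock: 5.5
position: [0.4424, 0.0873, 0.0278]
ee_rot: [0.062, -3.141, 0.0]
force: [2.0, 1.1, 0.9]
width: 0.329
gripper_force: 1.5
```

Call:
step_arm --pt "-3 0 0 0 0 0" --pt "-5 0 0 0 0 0" --pt "-5 0 0 0 0 0" --pt "-5 0 0 0 0 0" --pt "-5 0 0 0 0 0" --pt "-5 0 0 0 0 0" --pt "-5 0 0 0 0 0" --pt "-5 0 0 0 0 0" --pt "-5 0 0 0 0 0" --pt "-5 0 0 0 0 0" --pt "-5 0 0 0 0 0" --pt "-4 0 0 0 0 0" --pt "-3 0 0 0 0 0" --pt "-2 0 0 0 0 0" --pt "-1 0 0 0 0 0" --pt "3 0 0 0 0 0" --pt "3 0 0 0 0 0" --pt "3 0 0 0 0 0" --pt "3 0 0 0 0 0" --pt "0 0 0 0 0 0"

```text
clock: 7.17
position: [0.3925, 0.0872, 0.0276]
ee_rot: [0.061, -3.141, -0.0]
force: [0.0, 1.2, -0.1]
width: 0.33
gripper_force: 0.0
```

Call:
step_arm --pt "0 0 3 0 0 0" --pt "0 0 6 0 0 0" --pt "0 0 10 0 0 0" --pt "0 0 15 0 0 0" --pt "0 0 20 0 0 0" --pt "0 0 20 0 0 0" --pt "0 0 20 0 0 0" --pt "0 0 20 0 0 0" --pt "0 0 20 0 0 0" --pt "0 0 20 0 0 0" --pt "0 0 20 0 0 0" --pt "0 0 20 0 0 0" --pt "0 0 20 0 0 0" --pt "0 0 10 0 0 0" --pt "0 0 0 0 0 0"

```text
clock: 8.42
position: [0.3927, 0.0878, 0.2542]
ee_rot: [-0.062, 3.137, 0.001]
force: [0.8, -0.0, -0.1]
width: 0.33
gripper_force: 0.0
```

```bash
python3 - <<'E'
from h import *
s=observe();print(s['position'],s['ee_rot'],s['joints'],s['clock'])
a=snap('side','s2.png'); w=snap('wrist','w2.png'); c=snap('scene','c2.png')
cv2.imwrite('pics/m2.png',np.hstack([np.vstack([a[60:340,200:600],c[100:320,150:550]]),np.pad(w[:,120:520],((0,100),(0,0),(0,0)))])[:,:,::-1])
E
```

```text
[0.39273003 0.08777214 0.25424222] [-6.17471479e-02  3.13697452e+00  1.18713898e-03] [ 0.03364759  0.06731265 -0.40401957  2.00456538  0.03088265  1.07129203
  1.2259172 ] 8.4167
```

View pics/m2.png

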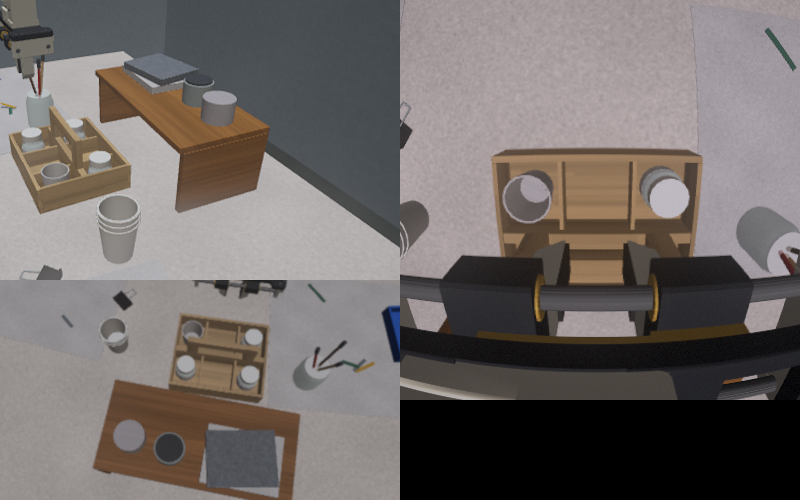

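The caddy is wholly out with its contents upright. Next I'll locate the bar from the wrist corners, (213,155) and (420,155), and an enlarged scene crop.

```bash
python3 - <<'E'
from h import *
p=[onz('wrist',u,v,.062) for u,v in[(213,156),(420,156)]];print(p)
d=p[1]-p[0];yaw=np.arctan2(-d[0],d[1]);m=(p[0]+p[1])/2;print('yaw',yaw,'centre',m[:2]+.105*np.array([np.cos(yaw),np.sin(yaw)]),np.linalg.norm(d))
im=cv2.imread('pics/c2.png')[125:230,305:430];cv2.imwrite('pics/c3.png',cv2.resize(im,None,fx=5,fy=5,interpolation=cv2.INTER_CUBIC))
E
```

```text
[array([ 0.36447697, -0.03469735,  0.062     ]), array([0.35482679, 0.20670359, 0.062     ])]
yaw 0.03995443499585845 centre [0.46456808 0.09019722] 0.24159375189799098
```

View pics/c3.png

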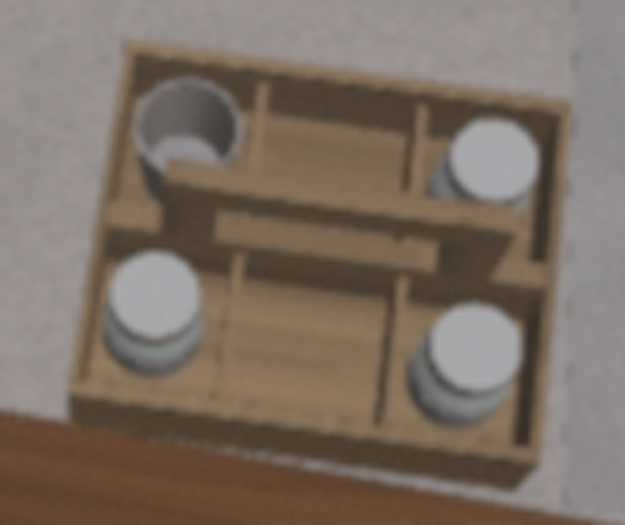

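The bar top runs from about (167,170) to (518,225) in the crop. The cup is front right and the three jars are upright.

```bash
python3 - <<'E'
from h import *
q=[onz('scene',305+x/5,125+y/5,z) for x,y,z in[(167,170,.13),(518,225,.13),(125,42,.062),(570,105,.062),(70,392,.062),(538,458,.062)]]
print(np.round(q,4));print('bar',(q[0]+q[1])/2,'rimcentre',sum(q[2:])/4)
E
```

```text
[[ 0.4705  0.0034  0.13  ]
 [ 0.466   0.1822  0.13  ]
 [ 0.3694 -0.0369  0.062 ]
 [ 0.36    0.2118  0.062 ]
 [ 0.5756 -0.0268  0.062 ]
 [ 0.5639  0.2194  0.062 ]]
bar [0.46829469 0.09281049 0.13      ] rimcentre [0.46721276 0.09186121 0.062     ]
```

Call:
step_arm --pt "5.3 1 0 0 0 -0.1122" --pt "5.3 1 0 0 0 -0.1122" --pt "5.3 1 0 0 0 -0.1122" --pt "5.3 1 0 0 0 -0.1122" --pt "5.3 1 0 0 0 -0.1122" --pt "5.3 1 0 0 0 -0.1122" --pt "5.3 1 0 0 0 -0.1122" --pt "5.3 1 0 0 0 -0.1122" --pt "5.3 1 0 0 0 -0.1122" --pt "5.3 1 0 0 0 -0.1122" --pt "5.3 1 0 0 0 -0.1122" --pt "5.3 1 0 0 0 -0.1122" --pt "5.3 1 0 0 0 -0.1122" --pt "5.3 1 0 0 0 -0.1122" --pt "0 0 0 0 0 0" --pt "0 0 0 0 0 0" --gripper 1.0

```text
clock: 9.9
position: [0.4655, 0.1012, 0.2507]
ee_rot: [-2.172, -2.268, 0.003]
force: [-0.4, -0.4, 0.5]
width: 1.001
gripper_force: 0.0
```

```bash
python3 - <<'E'
from h import *
from scipy.spatial.transform import Rotation as R
s=observe();print(s['position'],R.from_rotvec(s['ee_rot']).as_matrix().round(3),s['joints'],s['width'])
w=snap('wrist','w3.png')
E
```

```text
[0.46552534 0.10123247 0.25066702] [[-0.043  0.999 -0.002]
 [ 0.999  0.043 -0.   ]
 [-0.    -0.002 -1.   ]] [-0.1159918   0.18947665 -0.24607965  1.86846416  0.05140197  1.0919243
 -0.33868009] 1.0005845534607067
```

View pics/w3.png

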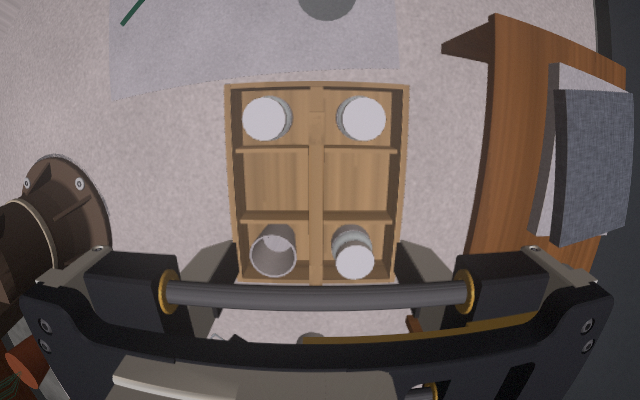

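The bar is centred between the fingers (u≈316) and aligned. Descending, then gripping.

Call:
step_arm --pt "0 0 -15 0 0 0" --pt "0 0 -15 0 0 0" --pt "0 0 -15 0 0 0" --pt "0 0 -15 0 0 0" --pt "0 0 -15 0 0 0" --pt "0 0 -15 0 0 0" --pt "0 0 -15 0 0 0" --pt "0 0 -15 0 0 0" --pt "0 0 -15 0 0 0" --pt "0 0 -12 0 0 0" --pt "0 0 -8 0 0 0" --pt "0 0 -3 0 0 0" --pt "0 0 0 0 0 0" --pt "0 0 0 0 0 0"

```text
clock: 11.12
position: [0.4663, 0.1013, 0.0941]
ee_rot: [2.177, 2.265, 0.0]
force: [-0.2, 0.2, -0.3]
width: 0.998
gripper_force: 0.0
```

Call:
step_arm --pt "0 0 0 0 0 0" --pt "0 0 0 0 0 0" --pt "0 0 0 0 0 0" --pt "0 0 0 0 0 0" --pt "0 0 0 0 0 0" --pt "0 0 0 0 0 0" --pt "0 0 0 0 0 0" --pt "0 0 0 0 0 0" --pt "0 0 0 0 0 0" --pt "0 0 0 0 0 0" --pt "0 0 0 0 0 0" --pt "0 0 0 0 0 0" --pt "0 0 0 0 0 0" --pt "0 0 0 0 0 0" --gripper 0.0 --force 50

```text
clock: 12.28
position: [0.4658, 0.1012, 0.0936]
ee_rot: [-2.177, -2.264, 0.001]
force: [-2.2, 0.2, 2.1]
width: 0.149
gripper_force: 50.0
```

The grip is on the bar (13.7 mm). A small test lift comes next.

Call:
step_arm --pt "0 0 1 0 0 0" --pt "0 0 2 0 0 0" --pt "0 0 2 0 0 0" --pt "0 0 3 0 0 0" --pt "0 0 4 0 0 0" --pt "0 0 4 0 0 0" --pt "0 0 3 0 0 0" --pt "0 0 1 0 0 0" --pt "0 0 0 0 0 0" --pt "0 0 0 0 0 0" --pt "0 0 0 0 0 0"

```text
clock: 13.2
position: [0.4661, 0.1012, 0.1136]
ee_rot: [-2.178, -2.264, 0.0]
force: [-0.3, -0.2, -7.7]
width: 0.148
gripper_force: 50.0
```

```bash
python3 - <<'E'
from h import *
s=observe();print(s['position'],s['ee_rot'],s['force'],s['ft_torque'],s['width'])
w=snap('wrist','w4.png');a=snap('side','s4.png')
cv2.imwrite('pics/m4.png',np.hstack([a[80:400,130:480],w[:320,170:470]])[:,:,::-1])
E
```

```text
[0.4660587  0.10119621 0.11361563] [-2.17753661e+00 -2.26437189e+00  3.65662748e-04] [-0.26435338 -0.1853168  -7.69608895] [0.00428093 0.13102518 0.02723559] 0.14784487148836192
```

View pics/m4.png

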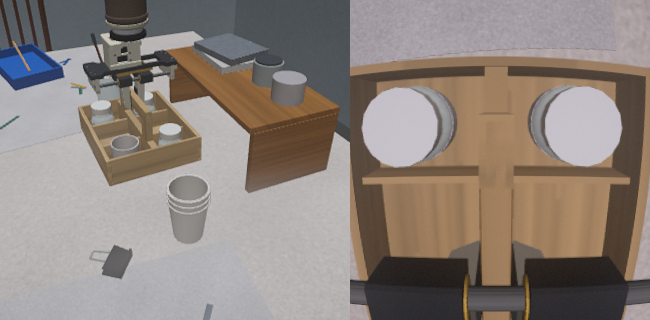

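The caddy hangs fully, with 7.7 N on the tool and nearly no tilting moment about x. It is level. Lifting to 120 mm.

Call:
step_arm --pt "0 0 2 0 0 0" --pt "0 0 4 0 0 0" --pt "0 0 6 0 0 0" --pt "0 0 8 0 0 0" --pt "0 0 10 0 0 0" --pt "0 0 10 0 0 0" --pt "0 0 10 0 0 0" --pt "0 0 10 0 0 0" --pt "0 0 10 0 0 0" --pt "0 0 10 0 0 0" --pt "0 0 8 0 0 0" --pt "0 0 6 0 0 0" --pt "0 0 4 0 0 0" --pt "0 0 2 0 0 0" --pt "0 0 0 0 0 0" --pt "0 0 0 0 0 0" --pt "0 0 0 0 0 0" --pt "0 0 0 0 0 0" --pt "0 0 0 0 0 0" --pt "0 0 0 0 0 0"

```text
clock: 14.97
position: [0.4661, 0.1012, 0.2135]
ee_rot: [-2.178, -2.264, 0.001]
force: [-1.8, 0.5, -8.7]
width: 0.149
gripper_force: 50.0
```

```bash
python3 - <<'E'
from h import *
s=observe();print(s['position'],s['ee_rot'],s['force'],s['ft_torque'],s['width'],abs(s['dq']).max(),s['clock'])
w=snap('wrist','w5.png');a=snap('side','s5.png')
cv2.imwrite('pics/m5.png',np.hstack([a[60:380,130:480],w[:320,170:470]])[:,:,::-1])
E
```

```text
[0.46610642 0.10120738 0.21352959] [-2.17754152e+00 -2.26422060e+00  5.41485626e-04] [-1.76391463  0.48326167 -8.68108828] [ 0.00134088  0.0188001  -0.03668159] 0.1488906883364305 0.0032940488176649873 14.9667
```

View pics/m5.png

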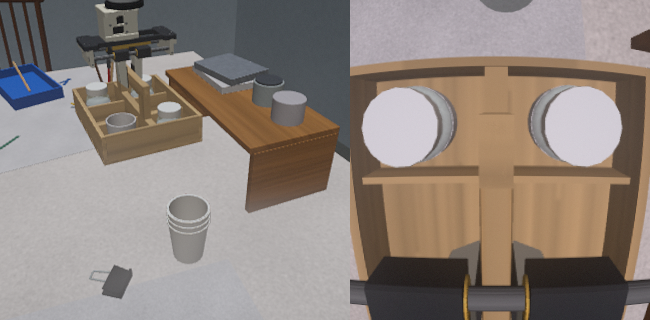

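The caddy hangs level and still, about 120 mm up, with its contents upright. The wrist view is unchanged from the test lift, so the bar has not slipped.

```bash
python3 -c "from cell import job; print(job.sign_off())"
```

```text
the job is handed in; nothing more can be done
None
```

I drew the caddy out from under the shelf, lifted it about 12 cm by its hand bar and handed the job in with it held level and still, contents upright and the other things on the table untouched; the hand-in returned no verdict.

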